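# Open the touch-latch flap of a desk power box and switch it on

## Robot

A 6-joint arm with a two-finger parallel gripper is mounted at the origin on the work surface. World frame = base frame: x ahead of the robot, y to its left, z up, the work surface at z = 0. Lengths are in mm, angles in rad, forces in N, time in s.
With the tool pointing down it reaches from about 400 to 925 mm from the base axis. Payload 12.5 kg.
Tool frame: the origin (TCP) lies midway between the tips of the shut fingers; the grasp point (between the pads) lies 19 mm behind it (r.tcp_to_grasp is the distance from the TCP to the grasp point, in mm); z points along the fingers, y is the line along which they close (so a half turn about z gives the same grasp; the last joint's range is limited). The gripper opens to 95 mm and grips with 3 to 60 N. Pads are 20 mm wide; open, the fingers measure 119 mm over their backs; the gripper's body (75 mm by 180 mm) begins 59 mm behind the grasp point.
Start: joints at [1.085, 0.491, 1.559, -0, 1.092, -0.106], TCP at [231.694, 580.487, 214.661] pointing down, gripper open.
Joint ranges: [-3.1, 3.1], [-0.84, 2.19], [0.05, 2.79], [-1.13, 4.28], [0.06, 2.93], [-2.69, 2.69]. Speed limits (rad/s): [2.22, 2.22, 2.79, 3.14, 3.14, 3.14].

## Interface

Orientations are given as a unit quaternion [w, x, y, z].
In Python, from bench import readout, camera, camera_params, job, models, r gives the robot as it stands.
- The arm moves only by the tool drive_tool, never from a script. Its argument "increments" is text: rows parted by semicolons, each of 6 numbers parted by spaces: the shift along the tool's x, y, z normalised to -1 to 1, where 1 is 100 mm, then the turn, a rotation vector about the tool's x, y, z normalised to -1 to 1, where 1 is pi rad. In form: dx dy dz wx wy wz; .... A call has 1 to 10 rows; each row is the pose to reach, as a shift and turn from the pose commanded when the call began, along the tool's axes at that moment, turning the shorter way round; what a row does not reach only later rows make up. A row lasts 1/10 s, in which the tool goes at most 50 mm and 8.59 degrees, less where a joint would pass 70% of its speed; a pose out of reach is approached as far as the arm can. A call with a number of a shift or a turn outside -1 to 1 is refused whole. A call with a gripper value outside its range is refused whole. "claw" is the opening, from 0 (shut) to 1 (fully open), set as the call begins (left out, the last holds). The fingers move at their own pace and stop on an object; the grip force is fixed at half the most. Time passes only in rows, so rows that repeat a pose let the fingers close. It gives the time, the measured TCP pose, the force, the opening and the grip force at its end, in the units of the state.
- readout.observe(): the state, without advancing time (a new reading comes with each control period).
- camera(name): name is "side" or "top"; returns (picture, depth): 400x640x3 uint8, blue, green, red; 400x640 float32, mm along the optical axis (not along the pixel's ray), 0 where there is no reading.
- camera_params(name): a dict with "fx", "fy", "cx", "cy" (pixels), "dist_coeffs" ([k1, k2, p1, p2, k3] as OpenCV has them; the pictures are not rectified), "position" and "attitude" of the camera in the world. Camera axes: x right, y up, looking along -z (the intrinsics and any distortion apply to the point x, -y, -z); pixel columns grow to the right and rows downward; lengths in mm; the calibration is good to about 2 mm. A picture is of the moment at which its call begins. camera_params takes no time and is no camera call.
- job.sign_off(): hands the job in; it is judged then, once.
Trained networks look in the newest picture that a camera, given by its name, has taken for a name from the list of things; names that differ only in an ending like _2 or _b are one class to them, and where a whole thing is asked for, a point or a joint stands for the part that bears it (a point fixed in the world has none). Each returns a list of dicts, best first, with "p" (0 to 1); they miss things now and then, are a little off and sometimes report something else, mostly with a low value. They report only what shows in the picture. A call takes as long as a camera call.
- models.recognise(target, camera): "rect" ([centre column, centre row, width, height] in pixels, round what is visible of it).
- models.trace(target, camera): "mask" (400x640 bool, what is visible of it) and "rect" ([centre column, centre row, width, height] in pixels, round what is visible of it).
- models.mark_of(target, camera): "position" ([column, row] in pixels: a listed point, or the origin of a listed thing).
The state is a dict: "t": time; "joint_positions": joint angles; "qd": joint speeds; "tau": joint torques, N m; "eef_pos": TCP position; "tool_rot": TCP orientation; "ft_force": force on the tool from outside, world axes, zero at the start; "wrist_torque": the same for the moment, N m; "grip_width": opening from 0.0 (shut) to 1.0 (fully open); "grip_force": force on a finger pad.
Only numpy, scipy, OpenCV 4.12 (cv2) and the standard library are available. Lean on these libraries where they do the work, as an engineer would, in place of code of your own. Each camera call takes 0.05 s, during which the arm holds its last target. There are 200 camera calls.

## Task

Switch on the desk power box: with a fingertip press down on the free front edge of its shut flap, over the catch, and let go so that the flap springs ajar. Then push the flap back until it leans past upright, and press the raised end of the rocker switch inside so that it tips over to on. Do it all with the fingertips or the outside of the fingers: grip and lift nothing, and leave the things on the desk and inside the box where they are.

Things in the scene. Friction and masses are not known exactly. Their poses are not given: they have to be found in the camera images.
- power_box: Desk power box, fixed: aluminium body, grey end cheeks, 154 mm deep (its x), 322 mm long (its y), 98 mm high. Origin at the centre of its underside, z up; its front faces its -x. A white flap shuts it. Inside is an open well 140 x 308 mm over a flat deck 55 mm above the desk with sockets, a fixed charger (26 mm high, 50 mm to +y) and a rocker switch near the -y end. Front wall 84 mm high.
- flap (a joint): Flap angle (rad): 0 shut and latched, negative pressed in (stop -0.034), 1.57 upright, 1.85 back stop. White panel 304 x 146 x 8 mm hinged along the box's back (+x), swings up and back. Once unlatched and let go it springs up by itself in about 1.5 s to about 0.7 rad, ajar; from there a stiff hinge keeps it wherever it is pushed (1 to 2 N at the edge). It does not latch again.
- flap_press (a point): Point on the flap's top face over the touch latch: middle of its length, 16 mm in from the free (front) edge, 98 mm above the desk when shut; moves with the flap. Pressing here about 4 mm down (stop at about 4.5 mm) with about 5 N unlatches the flap; it cannot be pulled open while latched.
- flap_edge (a point): Middle of the flap's free edge, half-way through its thickness, 144 mm from the hinge axis; moves with the flap. A steel hook hangs 14 mm below the underside 18 mm in from the edge, within 10 mm of the middle of the length.
- flap_hinge (a point): Point on the hinge axis at the middle of the flap's length, 94 mm above the desk; the axis runs along the box's y. Fixed to the box.
- rocker (a joint): Angle of the black rocker switch in a white frame (rad): 0 off, its end towards the box's front raised; 0.3 on, that end down. Snaps over beyond 0.15; needs 2 to 3 N straight down at the raised end, about 4 mm, plus some sideways rub (a force stop under 10 N may halt short). 34 mm long (box x), 23 mm wide (box y); its pivot is 12 mm in front (-x) and 115 mm to the right (-y) of the box's origin, 62 mm above the desk.
- rocker_raised_end (a point): Point on the rocker's top face near the end that is raised when off, 3 mm in from that end; moves with the rocker. About 67 mm above the desk when off, 62 mm when on.
- usb_stick: Bystander: black USB stick, 55 x 18 x 8 mm, lying loose on the socket deck inside the box near its left end; hidden while the flap is shut; origin at its underside
- stapler: Bystander: black stapler, 132 x 36 x 58 mm high, on the desk in front of the box; origin at the centre of its underside
- calculator: Bystander: grey desk calculator, 155 x 82 x 16 mm, lying beside the box's right end (-y of the box); origin at the centre of its underside
- tape_dispenser: Bystander: black weighted tape dispenser, 150 x 60 x 87 mm high, beside the box's left end (+y of the box); origin at the centre of its underside
- memo_block: Bystander: cube of memo paper in a black tray, 96 x 96 x 60 mm high, beyond the box's back right corner; origin at the centre of its underside
- mug: Bystander: white mug, 82 mm across with a handle, 92 mm high, behind the box; origin at the centre of its underside
- pen_pot: Bystander: dark metal pen pot, 80 mm across and 98 mm high, its pens up to 155 mm, behind the box; origin at the centre of its underside
- glue_stick: Bystander: upright glue stick, 31 mm across, 100 mm high, behind the box; origin at the centre of its underside

How it is judged (in metres and radians):
On the way, in this order (a step that is already met when the one before it is completed fails the run):
1. the flap is pressed in at its free edge by the fingers (value of joint flap below -0.015 rad and contact force between the fingers and flap above 1 N).
2. let go, the flap has sprung ajar by itself, untouched (value of joint flap above 0.35 rad and contact force between each of the arm, the fingers and flap below 0.3 N), for 0.2 s.
3. the flap has been pushed back past upright (value of joint flap above 1.6 rad), for 0.2 s.
4. the rocker switch has been tipped to on (value of joint rocker above 0.25 rad), for 0.2 s.
At the end, for the whole second after the job is handed in: The flap rests past upright (joint over 1.6 rad), the rocker is on (joint over 0.25 rad), and every loose thing is within 25 mm of where it began (value of joint flap above 1.6 rad and value of joint rocker above 0.25 rad and velocity of joint flap between -0.05 and 0.05 rad/s and distance of each of usb_stick, stapler, calculator, tape_dispenser, memo_block, mug, pen_pot, glue_stick from where it was at the start of the episode below 0.025 m); the robot touches nothing.
It fails at once if one of the loose things on the desk or in the box is lifted, carried or pushed more than 25 mm from its place (distance of any of usb_stick, stapler, calculator, tape_dispenser, memo_block, mug, pen_pot, glue_stick from where it was at the start of the episode above 0.025 m).
It fails at once if the flap is gripped: its edge is taken between the two fingers (contact force between the fingers and flap above 1 N and x of the grasp point in the frame of flap_edge between 0 and 0.14 m and y of the grasp point in the frame of flap_edge between -0.152 and 0.152 m and z of the grasp point in the frame of flap_edge between -0.004 and 0.004 m).
It also fails if it takes over 51 s, if anything falls off the work surface, if the arm or the gripper's body presses on something with over 40 N, if the wrist force passes 120 N, or if a joint passes its speed limit or range.

## Working session

There is one attempt and no reset: what is moved stays moved. The work goes in short steps, Python scripts to look and compute and a tool call to move; the robot and the scene stay as the last step left them, time stands still between calls to the robot, and variables do not carry over. Pictures are saved under pics/ and viewed, at most 10 in all, crops included, and the job is handed in when it is done.

Besides the shell and the picture viewer there is one more tool, called after "Request:" as name(argument=value, ...) on one line, values as JSON. drive_tool: Moves the arm, as the interface text tells. Scaled input: -1 to 1 covers 100 mm each way for a shift and pi rad each way for a turn. Its arguments: {"type":"object","properties":{"increments":{"type":"string"},"claw":{"type":"number"}},"required":["increments"]}

```bash
mkdir -p pics
cat > h.py <<'E'
import numpy as np, cv2
from scipy.spatial.transform import Rotation as R
from bench import readout, camera, camera_params, job, models, r
def rot(q): return R.from_quat([q[1],q[2],q[3],q[0]])
def camrot(p):
    a=np.array(p["attitude"],float)
    return R.from_matrix(a) if a.shape==(3,3) else rot(a)
def ray(name,px):
    p=camera_params(name);K=np.array([[p["fx"],0,p["cx"]],[0,p["fy"],p["cy"]],[0,0,1]])
    u=cv2.undistortPoints(np.array(px,float).reshape(-1,1,2),K,np.array(p["dist_coeffs"]))[:,0]
    d=np.c_[u[:,0],-u[:,1],-np.ones(len(u))]
    return np.array(p["position"]),camrot(p).apply(d)
def at_z(name,px,z):
    o,d=ray(name,px); return o+d*((z-o[2])/d[:,2])[:,None]
def at_depth(name,px,dep):
    o,d=ray(name,px); return o+d*np.array(dep)[:,None]
def snap(name,f):
    i,d=camera(name); cv2.imwrite(f"pics/{f}.png",i); return i,d
E
python3 - <<'E'
from h import *
for n in("top","side"):
    i,d=snap(n,n+"0"); print(n,camera_params(n))
    for t in("flap_press","flap_edge","flap_hinge","power_box"):
        for m in models.mark_of(t,n)[:2]:
            px=m["position"]; z={"flap_press":98,"flap_edge":94,"flap_hinge":94,"power_box":0}[t]
            print(t,round(m["p"],2),np.round(px),np.round(at_z(n,[px],z)))
    tr=models.trace("flap",n)
    if tr:
        m=tr[0]["mask"]; ys,xs=np.nonzero(m); P=at_depth(n,np.c_[xs,ys],d[ys,xs]); P=P[d[ys,xs]>0]
        print("flap p",tr[0]["p"],len(P),np.median(P,0)); Q=P[abs(P[:,2]-98)<6]
        if len(Q)>50: print(cv2.minAreaRect(Q[:,:2].astype(np.float32)))
    for t in("stapler","calculator","tape_dispenser","memo_block","mug","pen_pot","glue_stick"):
        for m in models.mark_of(t,n)[:1]: print(t,round(m["p"],2),np.round(m["position"]),np.round(at_z(n,[m["position"]],0)))
print(readout.observe())
E
```

```text
top {'fx': 445.2040248310999, 'fy': 445.2040248310999, 'cx': 319.233913038591, 'cy': 196.86976496746996, 'dist_coeffs': array([-0.09809388,  0.        ,  0.        ,  0.        ,  0.        ]), 'position': array([ 451.33775347,   59.61250953, 1319.22758018]), 'attitude': array([ 0.71550629,  0.03521547, -0.04955546, -0.69595608])}
flap_press 0.69 [378. 242.] [[ 479. -128.   98.]]
flap_edge 0.66 [375. 219.] [[ 542. -120.   94.]]
flap_edge 0.62 [374. 246.] [[ 468. -119.   94.]]
flap_hinge 0.72 [388. 193.] [[ 615. -156.   94.]]
power_box 0.68 [377. 220.] [[ 545. -138.    0.]]
flap p 0.89 5757 [ 538.53476157 -137.95779469   97.58906682]
((538.9080810546875, -140.0513458251953), (306.7181701660156, 146.6800537109375), 79.54080963134766)
stapler 0.85 [374. 260.] [[ 428. -130.    0.]]
calculator 0.69 [453. 258.] [[ 438. -369.    0.]]
tape_dispenser 0.94 [291. 198.] [[604. 120.   0.]]
memo_block 0.73 [459. 200.] [[ 614. -389.    0.]]
mug 0.62 [349. 158.] [[731. -52.   0.]]
pen_pot 0.6 [421. 168.] [[ 710. -272.    0.]]
glue_stick 0.64 [376. 222.] [[ 540. -136.    0.]]
side {'fx': 414.32244170
[... 1046 characters left out ...]
.]]
{'t': 1.3, 'joint_positions': array([ 1.08540500e+00,  4.90906816e-01,  1.55894156e+00,  2.55563935e-06,
        1.09171168e+00, -1.05598713e-01]), 'qd': array([-0.00064689, -0.0007464 , -0.00065827, -0.00104578, -0.00087396,
        0.00021268]), 'tau': array([ 3.94088318e-03, -6.12470412e+01, -2.58439064e+01,  6.93781651e-02,
        4.44313895e-02, -8.61146248e-06]), 'eef_pos': array([231.67958914, 580.46691423, 214.64237411]), 'tool_rot': array([3.66279558e-06, 1.88757645e-01, 9.82023702e-01, 1.59265030e-05]), 'ft_force': array([-0.27507913,  0.03653097,  0.73280766]), 'wrist_torque': array([-0.02169337, -0.0706576 , -0.00442865]), 'grip_force': 0.0, 'grip_width': 1.0025826982108172}
```

View pics/top0.png

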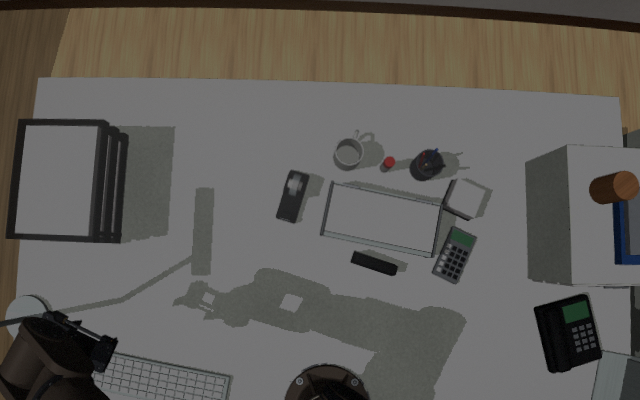

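View pics/side0.png

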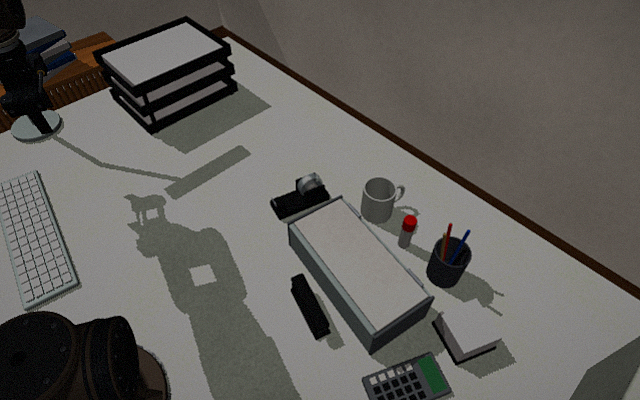

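The pictures show the shut white flap on the box. In the top view it spans columns 321–445 and rows 183–256, with its press point near (378,242). The stapler is in front at (374,260), and the mug, glue stick and pen pot are behind. The box yaw is about −10.3° and its centre is about (540,−139.5).

Request:
drive_tool(increments="-1 -0.3 0 0 0 -0.064; -1 -0.3 0 0 0 -0.064; -1 -0.3 0 0 0 -0.064", claw=0)

```text
t: 1.6
eef_pos: [316.5, 513.1, 214.7]
tool_rot: [0.0, 0.09, 0.996, -0.0]
ft_force: [-0.8, 0.1, -0.3]
grip_width: 0.806
grip_force: 0.0
```

Request:
drive_tool(increments="-0.5 -1 0 0 0 0; -0.5 -1 0 0 0 0; -0.5 -1 0 0 0 0")

```text
t: 1.9
eef_pos: [345.3, 405.1, 214.8]
tool_rot: [-0.0, 0.09, 0.996, -0.0]
ft_force: [0.1, 0.4, 0.6]
grip_width: 0.549
grip_force: 0.0
```

Request:
drive_tool(increments="-0.5 -1 0 0 0 0; -0.5 -1 0 0 0 0; -0.5 -1 0 0 0 0")

```text
t: 2.2
eef_pos: [376.8, 298.4, 214.8]
tool_rot: [0.0, 0.09, 0.996, -0.0]
ft_force: [0.6, -0.1, 0.9]
grip_width: 0.299
grip_force: 0.0
```

Request:
drive_tool(increments="-0.5 -1 0 0 0 0; -0.5 -1 0 0 0 0; -0.5 -1 0 0 0 0")

```text
t: 2.5
eef_pos: [408.7, 191.4, 214.9]
tool_rot: [0.0, 0.091, 0.996, 0.0]
ft_force: [0.4, -0.3, -0.2]
grip_width: 0.049
grip_force: 0.0
```

Request:
drive_tool(increments="-0.5 -1 0 0 0 0; -0.5 -1 0 0 0 0; -0.5 -1 0 0 0 0")

```text
t: 2.8
eef_pos: [440.5, 84.1, 214.8]
tool_rot: [0.0, 0.091, 0.996, 0.0]
ft_force: [0.5, -0.3, 0.5]
grip_width: 0.01
grip_force: 0.0
```

Request:
drive_tool(increments="-0.5 -1 0 0 0 0; -0.5 -1 0 0 0 0; -0.5 -1 0 0 0 0")

```text
t: 3.1
eef_pos: [472.2, -23.3, 214.7]
tool_rot: [0.001, 0.091, 0.996, -0.0]
ft_force: [0.1, 0.8, 0.4]
grip_width: 0.005
grip_force: 0.0
```

Request:
drive_tool(increments="-0.3 -1 0.3 0 0 0; -0.3 -1 0.8 0 0 0; -0.3 -1 0.8 0 0 0; -0.3 -1 0.8 0 0 0")

```text
t: 3.5
eef_pos: [481.8, -125.1, 131.6]
tool_rot: [-0.002, 0.09, 0.996, 0.001]
ft_force: [0.1, -0.4, 1.1]
grip_width: -0.002
grip_force: 0.0
```

Run:
```python
from h import *
i,d=snap("side","side1")
c=i[170:370,230:480]; cv2.imwrite("pics/side1c.png",cv2.resize(c,(750,600)))
print(readout.observe()["eef_pos"])
for t,z in(("flap_press",98),("flap_edge",94),("flap_hinge",94),("power_box",0)):
    for m in models.mark_of(t,"side")[:1]: print(t,m["p"],np.round(at_z("side",[m["position"]],z)))
```

```text
[ 482.18273998 -124.11551236  133.27400254]
flap_press 0.58 [[ 483. -141.   98.]]
flap_edge 0.56 [[ 470. -126.   94.]]
flap_hinge 0.65 [[ 606. -153.   94.]]
power_box 0.7 [[ 536. -135.    0.]]
```

View pics/side1c.png

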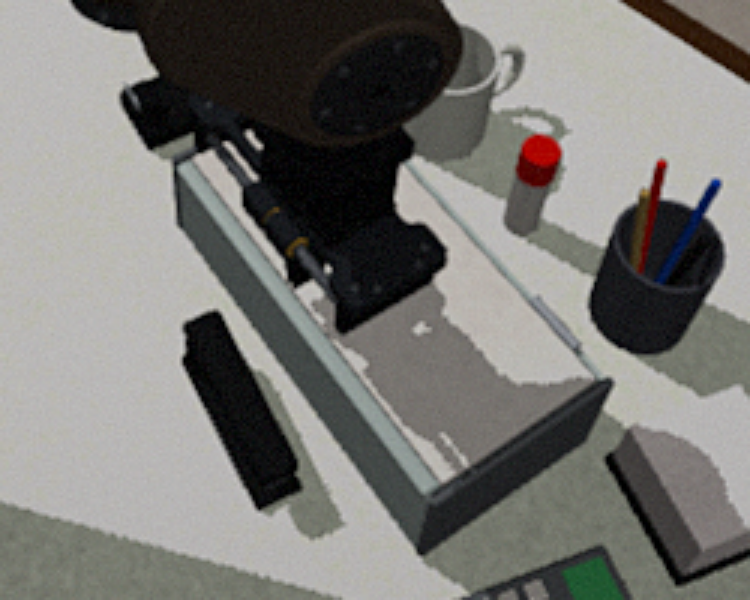

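Request:
drive_tool(increments="0 -0.05 0.2 0 0 0; 0 -0.05 0.3 0 0 0; 0 -0.05 0.34 0 0 0; 0 -0.05 0.36 0 0 0; 0 -0.05 0.38 0 0 0; 0 -0.05 0.39 0 0 0; 0 -0.05 0.4 0 0 0; 0 -0.05 0.4 0 0 0")

```text
t: 4.55
eef_pos: [481.6, -129.5, 94.9]
tool_rot: [0.0, 0.089, 0.996, 0.0]
ft_force: [1.1, 3.1, 4.3]
grip_width: 0.009
grip_force: 2.2
```

Request:
drive_tool(increments="0 0 0.01 0 0 0; 0 0 0.015 0 0 0; 0 0 0.02 0 0 0; 0 0 0.02 0 0 0")

```text
t: 4.95
eef_pos: [481.7, -129.6, 93.8]
tool_rot: [0.001, 0.089, 0.996, -0.0]
ft_force: [-3.3, 5.2, 19.8]
grip_width: 0.003
grip_force: 10.1
```

Request:
drive_tool(increments="0 0 -0.3 0 0 0; 0.1 0 -0.8 0 0 0; 0.5 0 -1 0 0 0; 0.5 0 -1 0 0 0")

```text
t: 5.35
eef_pos: [429.9, -120.3, 195.0]
tool_rot: [0.001, 0.089, 0.996, -0.001]
ft_force: [-0.4, 0.4, -0.7]
grip_width: 0.005
grip_force: 0.0
```

Request:
drive_tool(increments="0.2 0.5 0 0 0 0; 0.2 0.5 0 0 0 0; 0.2 0.5 0 0 0 0; 0.2 0.5 0 0 0 0; 0.2 0.5 0 0 0 0; 0.2 0.5 0 0 0 0; 0.2 0.5 0 0 0 0; 0.2 0.5 0 0 0 0; 0.2 0.5 0 0 0 0; 0.2 0.5 0 0 0 0")

```text
t: 6.35
eef_pos: [421.4, -68.0, 192.6]
tool_rot: [0.0, 0.089, 0.996, 0.0]
ft_force: [-0.6, 0.2, -0.1]
grip_width: 0.003
grip_force: 0.0
```

Request:
drive_tool(increments="0 0 0 0 0 0; 0 0 0 0 0 0; 0 0 0 0 0 0; 0 0 0 0 0 0; 0 0 0 0 0 0; 0 0 0 0 0 0; 0 0 0 0 0 0; 0 0 0 0 0 0")

```text
t: 7.15
eef_pos: [421.4, -67.9, 192.6]
tool_rot: [0.0, 0.089, 0.996, 0.0]
ft_force: [-0.3, 0.3, 1.1]
grip_width: 0.004
grip_force: 0.0
```

Run:
```python
from h import *
i,d=snap("side","side2")
c=i[150:370,220:500]; cv2.imwrite("pics/side2c.png",cv2.resize(c,(750,590)))
print(readout.observe()["eef_pos"])
for n in("side","top"):
    if n=="top": i,d=snap("top","top2")
    tr=models.trace("flap",n)
    if tr:
        ys,xs=np.nonzero(tr[0]["mask"]); k=d[ys,xs]>0; P=at_depth(n,np.c_[xs,ys][k],d[ys,xs][k])
        q=P-[540,-139.5,0]; X=q@[.984,-.179,0]; Y=q@[.179,.984,0]
        k=(abs(Y)<155)&(abs(X)<110); print(n,tr[0]["p"],k.sum()); 
        for a in range(-80,90,20):
            s=k&(abs(X-a)<10)
            if s.sum()>10: print(a,s.sum(),np.median(P[s,2]).round())
```

```text
[421.43649731 -67.94716305 192.62473508]
side 0.79 4236
-40 604 188.0
-20 766 179.0
0 753 161.0
20 709 144.0
40 665 126.0
60 616 109.0
80 123 98.0
top 0.83 4281
-40 426 189.0
-20 829 178.0
0 782 161.0
20 750 144.0
40 707 126.0
60 681 108.0
80 106 98.0
```

View pics/side2c.png

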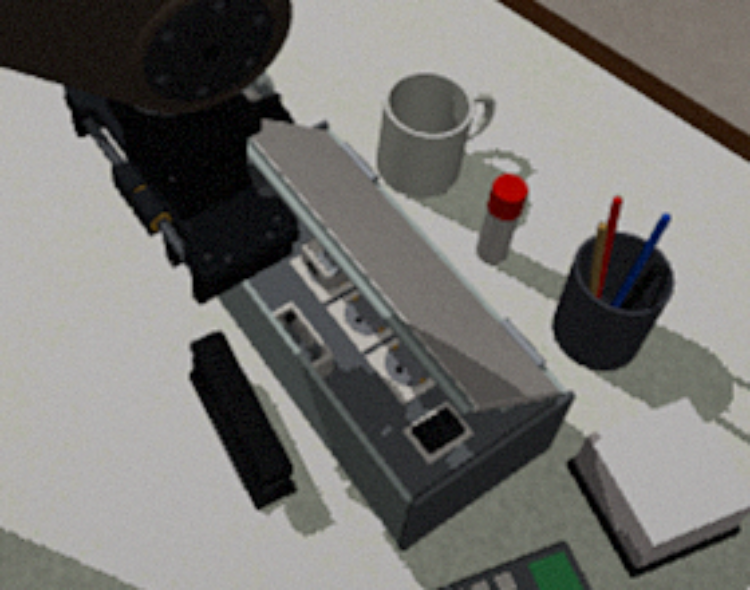

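The flap stands at about 0.71 rad. Its edge is at box x ≈ −38 and z ≈ 189, and the rocker shows at crop pixel (437,430). The finger is at box (−129, +49), clear of the hook, so I'll push the flap back.

Request:
drive_tool(increments="0 0 0.3 0 0 0; -0.3 0 0.33 0 0 0; -0.6 0 0.33 0 0 0; -0.7 0 0.33 0 0 0; -0.8 0 0.31 0 0 0; -0.9 0 0.25 0 0 0; -1 0 0.18 0 0 0; -1 0 0.18 0 0 0")

```text
t: 8.15
eef_pos: [520.9, -86.0, 175.8]
tool_rot: [0.001, 0.089, 0.996, -0.0]
ft_force: [-0.4, 0.3, 0.1]
grip_width: 0.005
grip_force: 0.0
```

Request:
drive_tool(increments="-0.1 0 -0.08 0 0 0; -0.2 0 -0.14 0 0 0; -0.3 0 -0.19 0 0 0; -0.4 0 -0.24 0 0 0; -0.5 0 -0.27 0 0 0; -0.6 0 -0.29 0 0 0; -0.7 0 -0.3 0 0 0; -0.8 0 -0.3 0 0 0; -0.8 0 -0.3 0 0 0")

```text
t: 9.05
eef_pos: [599.6, -100.2, 204.2]
tool_rot: [0.0, 0.089, 0.996, 0.0]
ft_force: [-0.5, 0.3, 0.2]
grip_width: 0.006
grip_force: 0.0
```

Run:
```python
from h import *
i,d=snap("side","side3")
cv2.imwrite("pics/side3c.png",cv2.resize(i[130:370,220:500],(700,600)))
```

```text
(no output)
```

View pics/side3c.png

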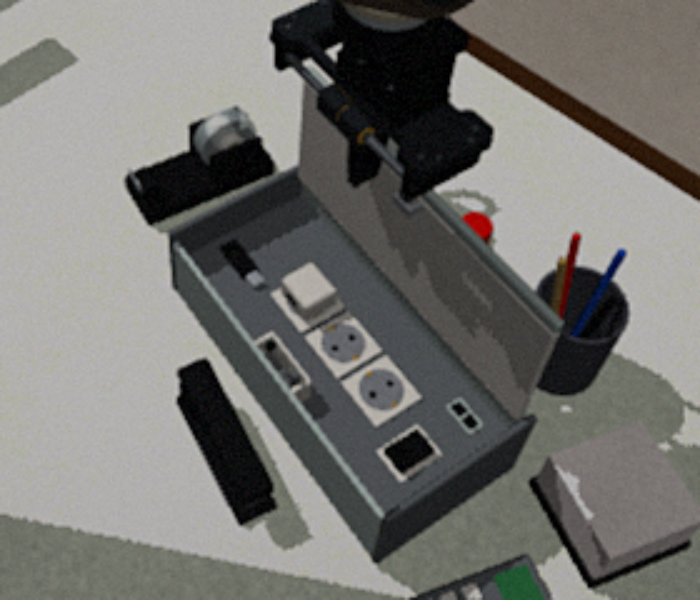

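The flap is nearly upright, with the finger against it at crop pixel (360,175). It needs about 28 mm more.

Request:
drive_tool(increments="-0.07 0 0 0 0 0; -0.14 0 0 0 0 0; -0.21 0 0 0 0 0; -0.28 0 0 0 0 0; -0.28 0 0 0 0 0; -0.28 0 0 0 0 0; -0.28 0 0 0 0 0")

```text
t: 9.8
eef_pos: [626.0, -104.9, 204.7]
tool_rot: [0.0, 0.089, 0.996, 0.0]
ft_force: [-0.2, -0.8, 0.1]
grip_width: 0.001
grip_force: 0.0
```

Request:
drive_tool(increments="0.2 0 0 0 0 0; 0.5 0 0 0 0 0; 1 0 0 0 0 0; 1 0 0 0 0 0")

```text
t: 10.2
eef_pos: [522.1, -85.6, 204.3]
tool_rot: [-0.002, 0.089, 0.996, 0.0]
ft_force: [0.6, 1.0, 0.1]
grip_width: 0.005
grip_force: 0.0
```

Run:
```python
from h import *
print(readout.observe()["eef_pos"])
for n in("side","top"):
    i,d=snap(n,n+"4")
    for t,z in(("rocker_raised_end",67),("rocker",62)):
        for m in models.mark_of(t,n)[:2]: print(n,t,round(m["p"],2),np.round(m["position"]),np.round(at_z(n,[m["position"]],z)))
    for tr in models.trace("rocker",n)[:1]:
        print("rect",tr["rect"],np.round(at_z(n,[tr["rect"][:2]],64)))
    tr=models.trace("flap",n)
    if tr:
        ys,xs=np.nonzero(tr[0]["mask"]); k=d[ys,xs]>0; P=at_depth(n,np.c_[xs,ys][k],d[ys,xs][k])
        X=(P-[540,-139.5,0])@[.984,-.179,0]
        for z in range(110,250,20):
            s=abs(P[:,2]-z)<10
            if s.sum()>10: print(z,s.sum(),np.median(X[s]).round(1))
cv2.imwrite("pics/side4c.png",cv2.resize(cv2.imread("pics/side4.png")[130:370,220:500],(700,600)))
e=np.array([540,-139.5]);print("pred pivot",e-12*np.array([.984,-.179])-115*np.array([.179,.984]))
```

```text
[522.14619808 -85.61435812 204.30524677]
side rocker_raised_end 0.65 [379. 313.] [[ 497. -251.   67.]]Traceback (most recent call last):
  File "<stdin>", line 6, in <module>
ValueError: it knows: calculator, flap_edge, flap_hinge, flap_press, glue_stick, memo_block, mug, pen_pot, power_box, rocker_raised_end, stapler, tape_dispenser, usb_stick
```

Run:
```python
from h import *
for n in("side","top"):
    i,d=snap(n,n+"4")
    for m in models.mark_of("rocker_raised_end",n)[:2]: print(n,round(m["p"],2),np.round(m["position"]),np.round(at_z(n,[m["position"]],67)))
    tr=models.trace("flap_edge",n)
    if tr:
        ys,xs=np.nonzero(tr[0]["mask"]); k=d[ys,xs]>0; P=at_depth(n,np.c_[xs,ys][k],d[ys,xs][k])
        X=(P-[540,-139.5,0])@[.984,-.179,0]
        for z in range(110,250,20):
            s=abs(P[:,2]-z)<10
            if s.sum()>10: print(z,s.sum(),np.median(X[s]).round(1))
    if n=="side": cv2.imwrite("pics/side4c.png",cv2.resize(i[130:370,220:500],(700,600)))
```

```text
side 0.74 [378. 310.] [[ 500. -247.   67.]]
110 635 71.5
130 638 76.2
150 657 81.0
170 654 85.8
190 711 90.5
210 935 95.3
230 916 99.9
110 82 70.7
130 120 74.9
150 204 79.9
170 302 84.6
190 357 89.3
210 404 94.2
230 541 99.7
```

View pics/side4c.png

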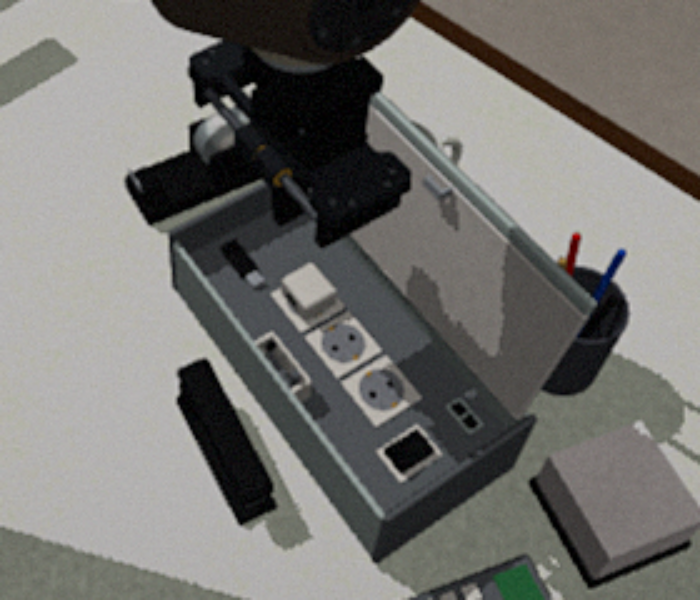

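The flap leans at about 1.8 rad. The rocker is at crop pixel (410,452), with its front (raised) end near (395,462), which agrees with the predicted (494,−249). I'll move over it and press.

Request:
drive_tool(increments="-0.02 -0.4 0 0 0 0; -0.02 -0.8 0 0 0 0; -0.02 -1 0 0 0 0; -0.02 -1 0 0 0 0")

```text
t: 11.0
eef_pos: [511.9, -188.2, 204.3]
tool_rot: [-0.0, 0.091, 0.996, -0.0]
ft_force: [0.1, 0.2, 0.2]
grip_width: 0.002
grip_force: 0.0
```

Request:
drive_tool(increments="0 -0.4 0.1 0 0 0; 0 -0.65 0.4 0 0 0; 0 -0.65 0.8 0 0 0; 0 -0.65 1 0 0 0; 0 -0.65 1 0 0 0; 0 -0.65 1 0 0 0; 0 -0.65 1 0 0 0")

```text
t: 11.7
eef_pos: [501.2, -249.8, 105.9]
tool_rot: [0.001, 0.089, 0.996, -0.0]
ft_force: [-0.0, 0.3, -0.2]
grip_width: 0.001
grip_force: 0.0
```

Run:
```python
from h import *
i,d=snap("side","side5")
print(readout.observe()["eef_pos"])
cv2.imwrite("pics/side5c.png",cv2.resize(i[220:370,290:480],(760,600)))
```

```text
[ 501.1104686  -249.83230782  105.9945672 ]
```

View pics/side5c.png

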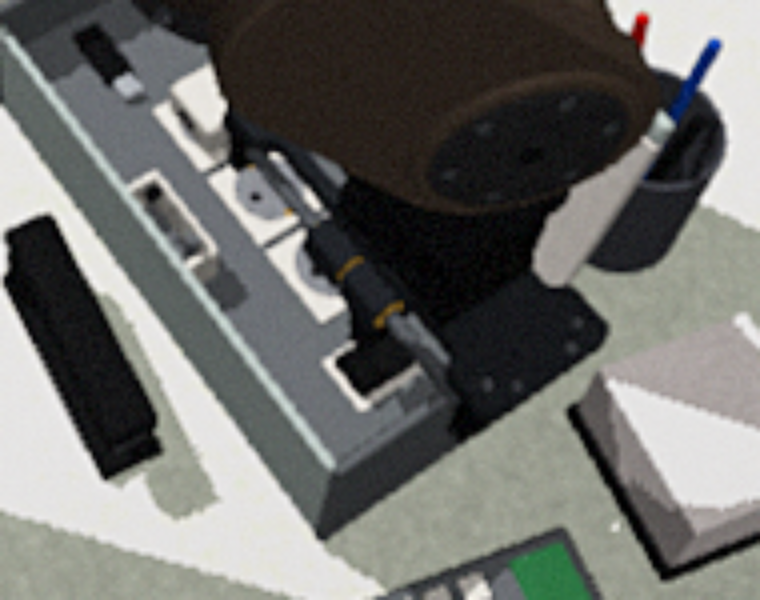

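The tip hovers just above and slightly behind the rocker. I'll shift 7 mm to the front and press.

Request:
drive_tool(increments="0.07 0 0.1 0 0 0; 0.07 0 0.3 0 0 0; 0.07 0 0.36 0 0 0; 0.07 0 0.39 0 0 0; 0.07 0 0.41 0 0 0; 0.07 0 0.42 0 0 0; 0.07 0 0.43 0 0 0; 0.07 0 0.43 0 0 0")

```text
t: 12.55
eef_pos: [493.8, -248.8, 62.8]
tool_rot: [0.001, 0.089, 0.996, -0.0]
ft_force: [-3.1, 1.4, 11.3]
grip_width: 0.006
grip_force: 5.7
```

Request:
drive_tool(increments="0 0 0.01 0 0 0; 0 0 0.01 0 0 0; 0 0 0.01 0 0 0")

```text
t: 12.85
eef_pos: [493.9, -248.8, 62.6]
tool_rot: [0.001, 0.089, 0.996, -0.0]
ft_force: [-5.0, 4.0, 21.4]
grip_width: 0.003
grip_force: 10.9
```

Request:
drive_tool(increments="0 0 -0.3 0 0 0; 0 0 -0.7 0 0 0; 0 0 -1 0 0 0; 0 0 -1 0 0 0")

```text
t: 13.25
eef_pos: [495.0, -249.5, 164.7]
tool_rot: [0.003, 0.089, 0.996, -0.002]
ft_force: [-0.3, -0.4, 0.2]
grip_width: 0.005
grip_force: 0.0
```

Request:
drive_tool(increments="0.3 0.4 -0.2 0 0 0; 0.6 0.8 -0.4 0 0 0; 0.6 1 -0.4 0 0 0; 0.6 1 -0.4 0 0 0")

```text
t: 13.65
eef_pos: [451.8, -137.3, 201.2]
tool_rot: [0.001, 0.088, 0.996, 0.0]
ft_force: [0.8, -0.7, -0.7]
grip_width: 0.004
grip_force: 0.0
```

Run:
```python
from h import *
print(readout.observe()["eef_pos"])
a=cv2.imread("pics/side4.png"); i,d=snap("side","side6")
c=[cv2.resize(x[285:340,350:425],(375*1,275*1),interpolation=cv2.INTER_CUBIC) for x in(a,i)]
cv2.imwrite("pics/cmp.png",np.vstack([np.hstack(c),cv2.resize(i[100:380,220:580],(750,320*1))])[:600])
```

```text
[ 451.75554211 -137.25602533  201.18535262]
```

View pics/cmp.png

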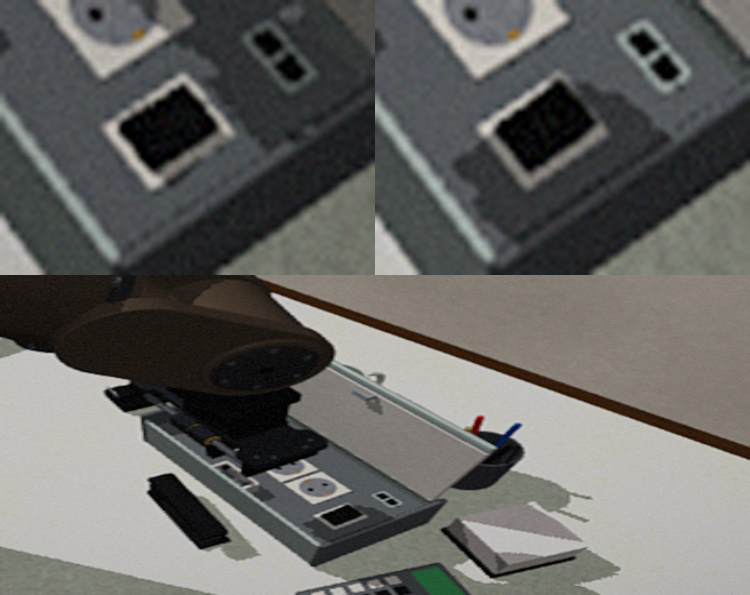

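The right crop (after the press) shows the black face shifted towards the back: the front rim is wider and the back rim narrower. That looks tipped, and the flap is still leaning. I'll check it with depth.

Run:
```python
from h import *
D=np.median([camera("side")[1] for _ in range(8)],0)
ys,xs=np.mgrid[290:335,355:415]; ys,xs=ys.ravel(),xs.ravel(); P=at_depth("side",np.c_[xs,ys],D[ys,xs])
q=P-[540,-139.5,0]; X=q@[.984,-.179,0]; Y=q@[.179,.984,0]
for a in range(-40,20,4):
    s=(abs(X-a)<2)&(abs(Y+115)<7)
    if s.sum(): print(a,s.sum(),np.median(P[s,2]).round(1))
```

```text
-40 16 54.4
-36 11 54.4
-32 13 54.4
-28 15 55.1
-24 21 57.4
-20 14 61.9
-16 14 62.3
-12 11 62.0
-8 13 62.1
-4 14 63.1
0 13 63.8
4 14 65.2
8 12 66.1
12 1 65.4
16 10 55.3
```

The front half is flat at 62 mm and the back end has risen to 66 mm, so the rocker is on.

```bash
python3 -c "
from h import *
print(job.sign_off())"
```

```text
the job is handed in; nothing more can be done
None
```

The power box is switched on and the job is handed in: the flap sprang ajar after the press and now leans back at about 1.8 rad, depth readings show the rocker tipped to on, and the arm is clear of everything; sign-off returned no verdict.

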